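# Find the hidden release notch of a marking jig by touch and press it

## Task

Release the spring slide of the marking jig, which carries four brass blanks. Its release key lies in a hidden notch somewhere along the black groove at the back of the jig: feel along the groove floor with a fingertip until it drops into the notch, press the key in there fully down so that the slide springs out to its stop, then withdraw so that the key comes back up. Grasp and lift nothing, do not push or pull the slide or its blanks with the fingers, and leave the loose memory stick, brass blank and hexagon spacer where they stand.

Things in the scene. Friction and masses are not known exactly. Their poses are not given: they have to be found in the camera images.
- jig: The fixed marking jig, 130 (x) x 224 (y) x 49 mm high. Origin: centre of its underside, on the table. Its -x side (yellow lip) is the front, to which the slide springs out. The black groove runs along y at the back (+x). Between them stands a blue wall, top 49 mm above the table. The slide's four brass blanks stand at x = -27 mm and reach 67 mm above the table.
- groove (a point): Middle of the groove's line at floor level, 30 mm above the table. Axes as the jig's: the groove runs along y, 100 mm each way, and is 32 mm wide, open at the top. Hidden in it is the notch: 40 mm of the floor is missing over the full width, black like the floor. Its centre is at y = -80, -40, 0, +40 or +80 mm, changing from run to run, not reported. The key's flat top lies 10 mm below the floor.
- back_wall (a point): Middle of the top of the blue wall behind the groove, 42 mm above the table, 11 mm thick; the end walls of the groove are as high, the wall on the slide's side is 7 mm higher.
- release_key (a joint): The spring key at the bottom of the notch: 0 = up, 0.008 m = fully down (straight down). It takes about 3 N to start and 7 to 10 N to bottom. The slide is freed at about 0.006 m. The key springs back up when let go.
- stick: Loose orange memory stick with steel plug, 18 x 54 x 8 mm, lying flat behind the jig. Origin: centre of its underside. Leave it alone.
- blank: Loose turned brass blank, 21 mm across, 42 mm high, standing to the left of the jig. Origin: centre of its underside. Leave it alone.
- spacer: Loose steel hexagon spacer, 14 mm over flats, 30 mm high, standing to the right of the jig. Origin: centre of its underside. Leave it alone.
- slide: The aluminium spring slide with yellow front lip and four fixed brass blanks. Its origin coincides with the jig's while locked in; sprung out to its stop it stands 50 mm towards the jig's -x. Only the key's catch holds it; when the key goes down its spring (5 N) drives it out by itself.
Not all that is in view belongs to the job. Leave any green look-alike of the part that bears release_key alone.

How it is judged:
By the outcome, as a careful person would: the job done as asked, in the order asked, and still so for the second after the job is handed in, with the robot touching nothing.
It also fails if it takes over 51 s, if anything falls off the work surface, if the arm or the gripper's body presses on something with over 40 N, if the wrist force passes 120 N, or if a joint passes its speed limit or range.

## Robot

A 6-joint arm with a two-finger parallel gripper is mounted at the origin on a cart in front of the work surface, level with it; the furniture and walls round the work are solid. World frame = base frame: x ahead of the robot, y to its left, z up, the work surface at z = 0. Lengths are in m, angles in rad, forces in N, time in s.
With the tool pointing down it reaches from about 0.3 to 0.775 m from the base axis. Payload 14.6 kg.
Tool frame: the origin (TCP) lies midway between the tips of the shut fingers; the grasp point (between the pads) lies 19 mm behind it (r.hold_point_z is the distance from the TCP to the grasp point, in m); z points along the fingers, y is the line along which they close (so a half turn about z gives the same grasp; the last joint's range is limited). The gripper opens to 94 mm and grips with 3 to 60 N. Pads are 16 mm wide; open, the fingers measure 119 mm over their backs; the gripper's body (75 mm by 177 mm) begins 78 mm behind the grasp point.
Start: joints at [-1.288, 0.3, 1.521, -0, 1.321, -0.067], TCP at [0.188, -0.517, 0.205] pointing down, gripper open.
Joint ranges: [-3.03, 3.03], [-0.79, 2.21], [0.23, 2.52], [-1.04, 4.18], [0, 3.07], [-2.55, 2.55]. Speed limits (rad/s): [2.22, 2.22, 2.57, 3.14, 3.14, 3.14].

## Interface

Orientations are given as a unit quaternion [w, x, y, z].
In Python, from rig import r gives the robot as it stands. The module is installed in compiled form; this text tells all that it offers.
- The arm moves only by the tool jog_arm, never from a script. Its argument "targets" is a list of rows, each a list of 5 numbers: the shift along the tool's x, y, z each as a share of 40 mm, from -1 to 1, then the turn about the tool's z as a share of 180 degrees, from -1 to 1, then the opening, from -1 (shut) to 1 (fully open). In form: [[tx, ty, tz, yaw, fingers], ...]. A call has 1 to 8 rows; each row shifts and turns the commanded pose from where the row before left it, along the tool's axes as they then stand; what a row does not reach is not made up. A row lasts 1/12 s, in which the tool goes at most 41.7 mm and 7.16 degrees, less where a joint would pass 70% of its speed; a pose out of reach is approached as far as the arm can. A call with a number of a shift or a turn outside -1 to 1 is refused whole. A call with a gripper value outside its range is refused whole. The fingers move at their own pace and stop on an object; "force" is the grip in N (left out, the last holds). Time passes only in rows, so rows that do not move let the fingers close. It gives the time, the measured TCP pose, the force, the opening and the grip force at its end, in the units of the state.
- r.get_state(): the state, without advancing time (a new reading comes with each control period).
- r.snapshot(name): name is "scene" or "top" or "wrist"; returns a dict with "frame" (420x560x3 uint8, red, green, blue), "mtx" (3x3 intrinsics, pixels), "R" (3x3) and "t" (3): a world point X has camera coordinates R X + t; the wrist camera has in their place "tool_from_camera" (4x4, takes a point from camera to tool coordinates, whose origin is the TCP and whose axes are the flange's). Camera axes: x right, y down, z forward; pixel columns grow to the right and rows downward; lengths in m; the calibration is good to about 2 mm. A picture is of the moment at which its call begins: read the wrist's pose just before it. There is no depth.
- r.close_job(): hands the job in; it is judged then, once.
Trained networks look in a picture, given as the dict that the camera call returned (one of the last four; its "shot" number tells which), for a name from the list of things; names that differ only in an ending like _2 or _b are one class to them, and where a whole thing is asked for, a point or a joint stands for the part that bears it (a point fixed in the world has none). Each returns a list of dicts, best first, with "conf" (0 to 1); they miss things now and then, are a little off and sometimes report something else, mostly with a low value. They report only what shows in the picture. A call takes as long as a camera call. They do not tell look-alikes from the thing itself.
- r.find_in(picture, thing): "bbox" ([left, top, width, height] in pixels, round what is visible of it).
- r.landmark_of(picture, thing): "point" ([column, row] in pixels: a listed point, or the origin of a listed thing).
The state is a dict: "time_s": time; "q": joint angles; "joint_velocities": joint speeds; "effort": joint torques, N m; "position": TCP position; "orientation": TCP orientation; "ft_force": force on the tool from outside, world axes, zero at the start; "ft_torque": the same for the moment, N m; "opening": opening from 0.0 (shut) to 1.0 (fully open); "gripper_force": force on a finger pad.
Only numpy, scipy, OpenCV 4.12 (cv2) and the standard library are available. Lean on these libraries where they do the work, as an engineer would, in place of code of your own. Each camera call takes 0.05 s, during which the arm holds its last target. There are 200 camera calls.

## Working session

There is one attempt and no reset: what is moved stays moved. The work goes in short steps, Python scripts to look and compute and a tool call to move; the robot and the scene stay as the last step left them, time stands still between calls to the robot, and variables do not carry over. Pictures are saved under pics/ and viewed, at most 10 in all, crops included, and the job is handed in when it is done.

Besides the shell and the picture viewer there is one more tool, called after "Emit:" as a command line: name --pt "numbers of a row" for each row, then --argument value for the rest. jog_arm: Moves the arm, as the interface text tells. Its arguments: {"type":"object","properties":{"targets":{"type":"array","items":{"type":"array","items":{"type":"number"}}},"force":{"type":"number"}},"required":["targets"]}

```bash
mkdir -p pics; cat > h.py <<'E'
import numpy as np, cv2
from rig import r
def save(p,n): cv2.imwrite(f'pics/{n}.png',p['frame'][:,:,::-1])
def pix(p,X): 
    c=p['R']@np.array(X)+p['t']; u=p['mtx']@c; return u[:2]/u[2]
def ray(p,uv,z):
    R,t=np.array(p['R']),np.array(p['t']); d=R.T@np.linalg.inv(p['mtx'])@[*uv,1.]; o=-R.T@t
    return o+d*(z-o[2])/d[2]
E
python3 - <<'E'
from h import *
for n in ('top','scene'):
    p=r.snapshot(n); save(p,n+'0')
    print(n,'cam',-np.array(p['R']).T@p['t'])
    for th,z in (('jig',0),('groove',.03),('back_wall',.042),('slide',0),('release_key',.02),('stick',0),('blank',0),('spacer',0)):
        for d in r.landmark_of(p,th)[:2]: print(th,d['point'],round(d['conf'],2),ray(p,d['point'],z).round(4))
        for d in r.find_in(p,th)[:2] if th!='groove' and th!='back_wall' else []: print('  box',d['bbox'],round(d['conf'],2))
s=r.get_state(); print(s['time_s'],s['position'],s['orientation'],s['opening'])
E
```

```text
top cam [ 0.37500907 -0.28921292  0.8944915 ]
jig [298.0, 207.4] 0.79 [ 0.4546 -0.3124  0.    ]
  box [226.3, 146.2, 138.0, 114.6] 0.83
groove [286.6, 182.0] 0.97 [ 0.4981 -0.2901  0.03  ]
groove [284.4, 171.9] 0.29 [ 0.5166 -0.2858  0.03  ]
back_wall [283.9, 173.0] 0.62 [ 0.5126 -0.285   0.042 ]
slide [297.7, 208.1] 0.56 [ 0.4532 -0.3119  0.    ]Traceback (most recent call last):
  File "<stdin>", line 6, in <module>
ValueError: it knows: back_wall, blank, groove, jig, slide, spacer, stick
```

```bash
python3 - <<'E'
from h import *
for n in ('top','scene'):
    p=r.snapshot(n); save(p,n+'1')
    print(n,'cam',-np.array(p['R']).T@p['t'])
    for th,z in (('jig',0),('groove',.03),('back_wall',.042),('slide',0),('stick',0),('blank',0),('spacer',0)):
        for d in r.landmark_of(p,th)[:2]: print(th,d['point'],round(d['conf'],2),ray(p,d['point'],z).round(4))
s=r.get_state(); print(s['time_s'],s['position'],s['orientation'],s['opening'])
E
```

```text
top cam [ 0.37500907 -0.28921292  0.8944915 ]
jig [295.9, 204.8] 0.74 [ 0.4594 -0.3084  0.    ]
jig [297.2, 206.8] 0.67 [ 0.4557 -0.3109  0.    ]
groove [288.1, 185.0] 0.83 [ 0.4926 -0.293   0.03  ]
groove [284.0, 172.2] 0.64 [ 0.516  -0.2851  0.03  ]
back_wall [283.2, 173.5] 0.89 [ 0.5117 -0.2837  0.042 ]
slide [297.0, 207.0] 0.58 [ 0.4553 -0.3105  0.    ]
stick [318.0, 129.6] 0.49 [ 0.6041 -0.3483  0.    ]
blank [217.5, 237.4] 0.62 [ 0.3957 -0.163   0.    ]
spacer [381.2, 206.5] 0.53 [ 0.459  -0.4692  0.    ]
scene cam [-0.25251867 -0.65070043  0.47513907]
jig [283.4, 243.2] 0.89 [ 0.4563 -0.3113  0.    ]
groove [283.4, 215.4] 0.92 [ 0.5011 -0.2891  0.03  ]
back_wall [281.9, 205.2] 0.72 [ 0.5162 -0.2786  0.042 ]
slide [281.6, 240.6] 0.66 [ 0.463  -0.3044  0.    ]
blank [195.8, 241.1] 0.69 [ 0.3912 -0.1669  0.    ]
spacer [363.4, 265.1] 0.53 [ 0.4532 -0.462   0.    ]
1.15 [ 0.18846922 -0.51669231  0.2054391 ] [-1.37670237e-05  9.84744423e-01  1.74006959e-01  2.16669285e-06] 1.0002714056316448
```

View pics/top0.png

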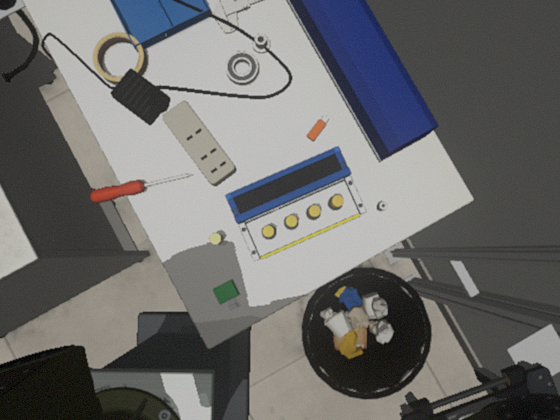

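View pics/scene1.png

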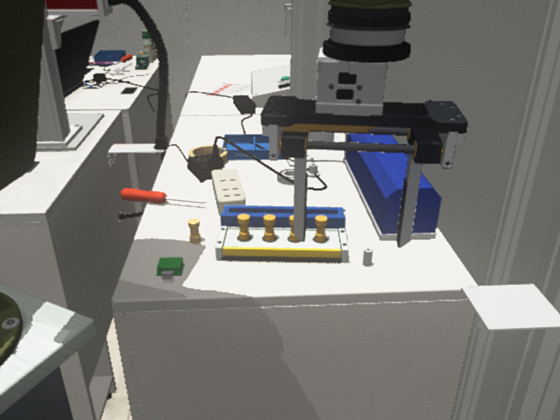

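The top view shows the jig at about (298,205), yawed roughly 23°. The black groove runs from (235,207) to (344,165). Next I'll fit the groove precisely.

```bash
python3 - <<'E'
from h import *
p=r.snapshot('top'); im=p['frame']
hsv=cv2.cvtColor(im,cv2.COLOR_RGB2HSV)
roi=np.zeros(im.shape[:2],np.uint8); roi[135:265,215:375]=255
dark=((hsv[...,2]<60)&(roi>0)).astype(np.uint8)
n,l,st,c=cv2.connectedComponentsWithStats(dark); i=1+np.argmax(st[1:,4]); print(st[i],c[i])
ys,xs=np.where(l==i)
rim=np.array([ray(p,(u,v),.030)[:2] for u,v in zip(xs,ys)],np.float32); 
print('floor',cv2.minAreaRect(rim*1000), rim.mean(0))
rim=np.array([ray(p,(u,v),.042)[:2] for u,v in zip(xs,ys)],np.float32); print('rim',cv2.minAreaRect(rim*1000))
blue=((hsv[...,0]>100)&(hsv[...,0]<125)&(hsv[...,1]>120)&(hsv[...,2]>60)&(roi>0)).astype(np.uint8)
n,l2,st,c=cv2.connectedComponentsWithStats(blue); i2=1+np.argmax(st[1:,4])
ys,xs=np.where(l2==i2); B=np.array([ray(p,(u,v),.042)[:2] for u,v in zip(xs,ys)],np.float32); print('blue',st[i2],cv2.minAreaRect(B*1000))
yl=((hsv[...,0]>18)&(hsv[...,0]<35)&(hsv[...,1]>120)&(roi>0)).astype(np.uint8)
s=cv2.resize(im[130:270,205:385],None,fx=4,fy=4,interpolation=cv2.INTER_CUBIC)
o=(cv2.LUT(s,(255*(np.arange(256)/255)**.5).astype(np.uint8)))
# overlay model
th=np.deg2rad(23.5)
cv2.imwrite('pics/crop.png',o[:,:,::-1])
E
```

```text
[ 234  155  107   58 1602] [287.56179775 183.23657928]
floor ((495.80084228515625, -291.36834716796875), (29.953245162963867, 200.12152099609375), 24.6715145111084) [ 0.49588728 -0.29206905]
rim ((494.1240539550781, -291.33843994140625), (29.537397384643555, 197.34361267089844), 24.671470642089844)
blue [234 166 116  57 899] ((476.3201904296875, -299.8697204589844), (18.794605255126953, 221.49539184570312), 24.771106719970703)
```

View pics/crop.png

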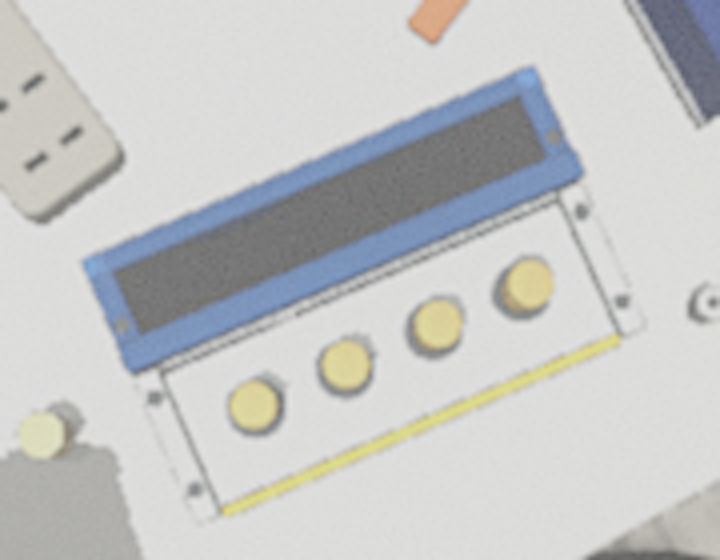

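The crop shows the groove cleanly at yaw ≈ 24.7°, centred near (0.496, -0.291). Its fitted length of 200 mm matches the given size. The tool starts at 20°, so I turn it by -4.7° about tool z and move to the y = -80 end.

Emit:
jog_arm --pt "0 0 0 -0.026 -1" --pt "0.7 0 0 0 -1" --pt "0.9 0 0 0 -1" --pt "0.9 0 0 0 -1" --pt "0.9 0 0 0 -1" --pt "0.9 0 0 0 -1" --pt "0.9 0 0 0 -1" --pt "0.9 0 0 0 -1" --force 20

```text
time_s: 1.87
position: [0.4116, -0.4136, 0.2056]
orientation: [0.0, 0.977, 0.214, 0.0]
ft_force: [-0.3, -0.5, 0.3]
opening: 0.468
gripper_force: 0.0
```

Emit:
jog_arm --pt "0.9 0 0 0 -1" --pt "0.9 0 0 0 -1" --pt "0.9 0 0 0 -1" --pt "0.4 0 0 0 -1" --pt "0 0 0 0 -1" --pt "0 0 0 0 -1"

```text
time_s: 2.37
position: [0.523, -0.3624, 0.205]
orientation: [-0.0, 0.977, 0.215, -0.0]
ft_force: [-0.3, -0.1, -0.1]
opening: 0.042
gripper_force: 0.0
```

```bash
cat >> h.py <<'E'
TH=np.deg2rad(24.7); C=np.array([.496,-.2915])
def where():
    s=r.get_state(); q=s['orientation']; x=np.array(s['position'])
    a=2*np.degrees(np.arctan2(q[2],q[1])); d=x[:2]-C
    print('t',round(s['time_s'],2),'pos',x.round(4),'xang',round(a,2),'F',np.round(s['ft_force'],1),'op',round(s['opening'],3))
    print('groove x,y mm',1000*d@[np.cos(TH),np.sin(TH)],1000*d@[-np.sin(TH),np.cos(TH)],'z',1000*x[2])
E
python3 - <<'E'
from h import *
where()
p=r.snapshot('top'); save(p,'top2')
p=r.snapshot('wrist'); save(p,'w2'); print(p['tool_from_camera'])
E
```

```text
t 2.37 pos [ 0.523  -0.3624  0.205 ] xang 24.8 F [-0.3 -0.1 -0.1] op 0.042
groove x,y mm -5.113611934226064 -75.66878431966119 z 204.9894724301587
[[-6.11635491e-04 -9.71917278e-01 -2.35321974e-01  6.96652151e-02]
 [ 9.99999791e-01 -5.45041869e-04 -3.48032748e-04 -3.03884241e-04]
 [ 2.09998712e-04 -2.35322137e-01  9.71917408e-01 -1.78918312e-01]
 [ 0.00000000e+00  0.00000000e+00  0.00000000e+00  1.00000000e+00]]
```

View pics/w2.png

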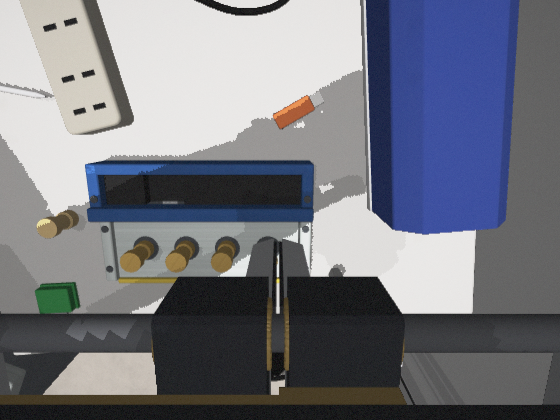

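The wrist view shows the groove from col 100 to 305 at row 190. There's an edge at (148,185) and a sliver at (170,203), which hints at a notch near y = +40, though feeling will decide it. I'll cross-check the groove's position from this camera.

```bash
python3 - <<'E'
from h import *
from scipy.spatial.transform import Rotation as Ro
s=r.get_state(); p=r.snapshot('wrist')
q=s['orientation']; T=np.eye(4); T[:3,:3]=Ro.from_quat([q[1],q[2],q[3],q[0]]).as_matrix(); T[:3,3]=s['position']
M=np.linalg.inv(T@p['tool_from_camera']); p2=dict(p); p2['R'],p2['t']=M[:3,:3],M[:3,3]
def g(uv,z):
    d=ray(p2,uv,z)[:2]-C; return (1000*d@[np.cos(TH),np.sin(TH)]).round(1),(1000*d@[-np.sin(TH),np.cos(TH)]).round(1)
for th,z in (('groove',.03),('back_wall',.042),('jig',0)):
    for d in r.landmark_of(p,th)[:2]: print(th,d['point'],round(d['conf'],2),g(d['point'],z))
s=cv2.resize(p['frame'][150:235,75:330],None,fx=3,fy=3,interpolation=cv2.INTER_CUBIC)
cv2.imwrite('pics/wc.png',cv2.LUT(s,(255*(np.arange(256)/255)**.4).astype(np.uint8))[:,:,::-1])
for n,uv,z in (('back outer L',(88,162),.042),('back outer R',(312,162),.042),('front top L',(88,221),.049),('R',(313,221),.049),('edge148',(148,185),.03),('sliver',(170,203),.02)): print(n,g(uv,z))
E
```

```text
groove [202.0, 189.3] 0.72 (np.float64(0.6), np.float64(1.5))
back_wall [199.9, 169.2] 0.84 (np.float64(22.6), np.float64(-0.1))
jig [207.9, 216.5] 0.75 (np.float64(-35.9), np.float64(3.0))
jig [334.4, 271.7] 0.72 (np.float64(-103.0), np.float64(-142.5))
back outer L (np.float64(29.7), np.float64(108.1))
back outer R (np.float64(29.5), np.float64(-109.2))
front top L (np.float64(-27.7), np.float64(111.8))
R (np.float64(-27.9), np.float64(-110.8))
edge148 (np.float64(5.1), np.float64(56.4))
sliver (np.float64(-15.9), np.float64(38.4))
```

View pics/wc.png

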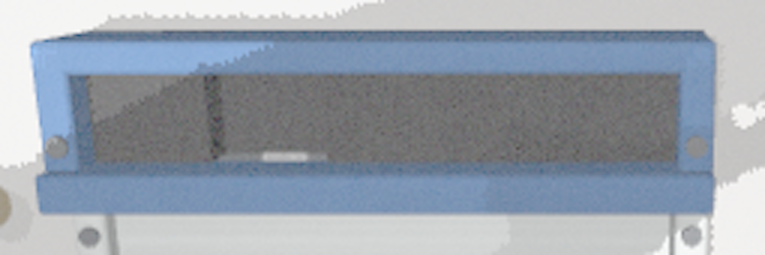

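The wrist camera agrees that the groove centre is C, within about 1 mm. The gamma-lifted crop shows a dark step at about y = +57, which suggests a notch at +40. I'll move over mid-groove, descend, touch the floor and feel towards +y.

Emit:
jog_arm --pt "0.14 -0.6 0 0 -1" --pt "0 -0.7 0 0 -1" --pt "0 -0.64 0 0 -1" --pt "0 0 0.8 0 -1" --pt "0 0 0.8 0 -1" --pt "0 0 0.8 0 -1" --pt "0 0 0.8 0 -1" --pt "0 0 0 0 -1"

```text
time_s: 3.33
position: [0.4926, -0.2887, 0.072]
orientation: [-0.003, 0.977, 0.214, -0.003]
ft_force: [0.5, 0.5, -0.4]
opening: 0.002
gripper_force: 0.0
```

```bash
python3 -c "
from h import *
where()"
```

```text
t 3.33 pos [ 0.4926 -0.2887  0.072 ] xang 24.68 F [ 0.5  0.5 -0.4] op 0.002
groove x,y mm -1.9029849874333387 4.001540759568904 z 72.01488488101256
```

Emit:
jog_arm --pt "0.07 0.03 0 0 -1" --pt "0 0 0.3 0 -1" --pt "0 0 0.5 0 -1" --pt "0 0 0 0 -1" --pt "0 0 0 0 -1" --pt "0 0 0 0 -1"

```text
time_s: 3.83
position: [0.4991, -0.2903, 0.047]
orientation: [0.001, 0.977, 0.214, 0.001]
ft_force: [0.4, -0.3, 0.3]
opening: 0.002
gripper_force: 0.0
```

```bash
python3 -c "
from h import *
where()"
```

```text
t 3.83 pos [ 0.4991 -0.2903  0.047 ] xang 24.72 F [ 0.4 -0.3  0.3] op 0.002
groove x,y mm 3.3031944282303374 -0.22752783050957226 z 47.039823611763566
```

Emit:
jog_arm --pt "-0.06 0 0.15 0 -1" --pt "0 0 0.15 0 -1" --pt "0 0 0 0 -1" --pt "0 0 0 0 -1" --pt "0 0 0 0 -1"

```text
time_s: 4.25
position: [0.4963, -0.2909, 0.0336]
orientation: [0.0, 0.977, 0.214, 0.0]
ft_force: [-0.7, -0.7, 0.5]
opening: 0.001
gripper_force: 0.0
```

Emit:
jog_arm --pt "0 0 0.05 0 -1" --pt "0 0 0.04 0 -1" --pt "0 0 0.04 0 -1" --pt "0 0 0 0 -1"

```text
time_s: 4.58
position: [0.4965, -0.291, 0.0302]
orientation: [0.0, 0.977, 0.214, 0.0]
ft_force: [-8.7, 5.4, 23.7]
opening: 0.006
gripper_force: 11.4
```

```bash
python3 -c "
from h import *
where()"
```

```text
t 4.58 pos [ 0.4965 -0.291   0.0302] xang 24.73 F [-8.7  5.4 23.7] op 0.006
groove x,y mm 0.68047751508635 0.24785610688336046 z 30.15508414116024
```

The floor is felt at z = 0.0302, as it should be, with 24 N. I'll ease to a light touch and feel towards +y.

Emit:
jog_arm --pt "0 0 -0.03 0 -1" --pt "0 0 0 0 -1"

```text
time_s: 4.75
position: [0.4965, -0.291, 0.0302]
orientation: [0.0, 0.977, 0.214, 0.0]
ft_force: [-3.7, 2.5, 11.3]
opening: 0.004
gripper_force: 5.7
```

Emit:
jog_arm --pt "0 -0.15 0 0 -1" --pt "0 -0.15 0 0 -1" --pt "0 -0.15 0 0 -1" --pt "0 0 0 0 -1"

```text
time_s: 5.08
position: [0.4892, -0.2745, 0.0303]
orientation: [0.001, 0.977, 0.214, 0.001]
ft_force: [-0.9, 2.1, 8.2]
opening: 0.006
gripper_force: 4.3
```

```bash
python3 -c "
from h import *
where()"
```

```text
t 5.08 pos [ 0.4892 -0.2745  0.0303] xang 24.74 F [-0.9  2.1  8.2] op 0.006
groove x,y mm 0.9161066284958537 18.255760430169236 z 30.27511118823907
```

Contact is still light at y = +18. I'll feel on to about +30, then +36.

Emit:
jog_arm --pt "0 -0.15 0 0 -1" --pt "0 -0.15 0 0 -1" --pt "0 0 0 0 -1" --pt "0 0 0 0 -1"

```text
time_s: 5.42
position: [0.4835, -0.2632, 0.0292]
orientation: [-0.0, 0.977, 0.214, -0.0]
ft_force: [0.2, -0.3, -0.3]
opening: 0.002
gripper_force: 0.0
```

Emit:
jog_arm --pt "0 -0.15 0 0 -1" --pt "0 -0.08 0 0 -1" --pt "0 0 0 0 -1" --pt "0 0 0 0 -1"

```text
time_s: 5.75
position: [0.4798, -0.2551, 0.0295]
orientation: [0.0, 0.977, 0.214, 0.0]
ft_force: [0.4, 0.0, -0.1]
opening: 0.004
gripper_force: 0.0
```

```bash
python3 -c "
from h import *
where()"
```

```text
t 5.75 pos [ 0.4798 -0.2551  0.0295] xang 24.74 F [ 0.4  0.  -0.1] op 0.004
groove x,y mm 0.5274363400740505 39.809782685074495 z 29.470220465652968
```

Contact vanished past y ≈ +30, so the fingertip is in the notch, now centred at +39.8. Down to the key.

Emit:
jog_arm --pt "0 0 0.1 0 -1" --pt "0 0 0.08 0 -1" --pt "0 0 0 0 -1" --pt "0 0 0 0 -1"

```text
time_s: 6.08
position: [0.4797, -0.2552, 0.0219]
orientation: [-0.0, 0.977, 0.214, -0.0]
ft_force: [-0.3, 0.4, 0.8]
opening: 0.011
gripper_force: 0.0
```

Emit:
jog_arm --pt "0 0 0.06 0 -1" --pt "0 0 0.06 0 -1" --pt "0 0 0 0 -1" --pt "0 0 0 0 -1"

```text
time_s: 6.42
position: [0.48, -0.2554, 0.0175]
orientation: [0.0, 0.977, 0.214, 0.0]
ft_force: [-0.3, -0.5, 0.8]
opening: 0.004
gripper_force: 0.8
```

```bash
python3 -c "
from h import *
where()"
```

```text
t 6.42 pos [ 0.48   -0.2554  0.0175] xang 24.72 F [-0.3 -0.5  0.8] op 0.004
groove x,y mm 0.5546435852590399 39.447910127127926 z 17.50632576010474
```

Emit:
jog_arm --pt "0 0 0.04 0 -1" --pt "0 0 0 0 -1" --pt "0 0 0 0 -1"

```text
time_s: 6.67
position: [0.4801, -0.2554, 0.0161]
orientation: [0.0, 0.977, 0.214, 0.0]
ft_force: [-0.9, -0.4, 4.4]
opening: 0.001
gripper_force: 2.2
```

Emit:
jog_arm --pt "0 0 0.04 0 -1" --pt "0 0 0 0 -1" --pt "0 0 0 0 -1"

```text
time_s: 6.92
position: [0.4801, -0.2554, 0.0144]
orientation: [0.0, 0.977, 0.214, 0.0]
ft_force: [0.9, 0.1, 4.3]
opening: 0.002
gripper_force: 2.6
```

Emit:
jog_arm --pt "0 0 0.04 0 -1" --pt "0 0 0 0 -1" --pt "0 0 0 0 -1"

```text
time_s: 7.17
position: [0.4801, -0.2555, 0.0129]
orientation: [0.0, 0.977, 0.214, 0.0]
ft_force: [0.6, 0.6, 6.7]
opening: 0.008
gripper_force: 2.9
```

Emit:
jog_arm --pt "0 0 0.03 0 -1" --pt "0 0 0 0 -1" --pt "0 0 0 0 -1"

```text
time_s: 7.42
position: [0.4801, -0.2555, 0.0122]
orientation: [0.0, 0.977, 0.214, 0.0]
ft_force: [-1.9, 1.2, 12.0]
opening: 0.005
gripper_force: 5.9
```

Emit:
jog_arm --pt "0 0 0.03 0 -1" --pt "0 0 0 0 -1" --pt "0 0 0 0 -1"

```text
time_s: 7.67
position: [0.4803, -0.2555, 0.012]
orientation: [0.0, 0.977, 0.214, 0.0]
ft_force: [-7.6, 4.2, 25.0]
opening: 0.005
gripper_force: 12.6
```

```bash
python3 -c "
from h import *
where()
p=r.snapshot('scene'); save(p,'s3')
p=r.snapshot('top'); save(p,'t3')
for d in r.landmark_of(p,'slide')[:2]: print(d['conf'],ray(p,d['point'],0))"
```

```text
t 7.67 pos [ 0.4803 -0.2555  0.012 ] xang 24.73 F [-7.6  4.2 25. ] op 0.005
groove x,y mm 0.7813422694638295 39.25289433981098 z 11.994418079178917
0.94 [ 0.40818038 -0.32606396  0.        ]
```

View pics/s3.png

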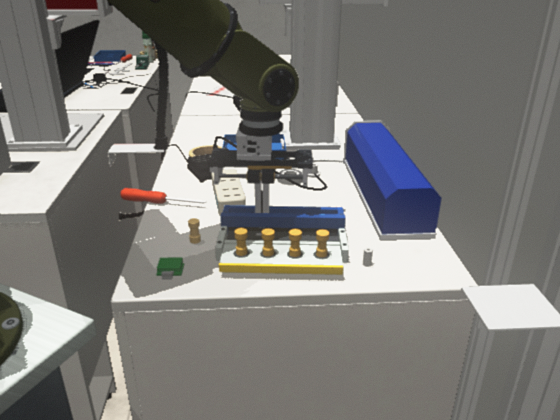

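The key bottomed at z = 0.012 with 25 N. The picture shows the slide sprung out, with the yellow lip now at row 268 clear of the jig, and the blank (194,230) and spacer (367,257) untouched. Withdrawing straight up.

Emit:
jog_arm --pt "0 0 -0.15 0 -1" --pt "0 0 -0.3 0 -1" --pt "0 0 -0.5 0 -1" --pt "0 0 -0.8 0 -1" --pt "0 0 -0.8 0 -1" --pt "0 0 -0.8 0 -1" --pt "0 0 0 0 -1" --pt "0 0 0 0 -1"

```text
time_s: 8.48
position: [0.4803, -0.2555, 0.1458]
orientation: [0.001, 0.977, 0.214, 0.001]
ft_force: [0.2, -0.4, -0.7]
opening: 0.005
gripper_force: 0.0
```

Emit:
jog_arm --pt "0 0 -0.5 0 -1" --pt "0 0 -0.5 0 -1" --pt "0 0 0 0 -1" --pt "0 0 0 0 -1" --pt "0 0 0 0 -1" --pt "0 0 0 0 -1" --pt "0 0 0 0 -1"

```text
time_s: 9.07
position: [0.4795, -0.255, 0.183]
orientation: [-0.001, 0.977, 0.214, -0.001]
ft_force: [-0.7, -0.3, 0.6]
opening: 0.007
gripper_force: 0.0
```

```bash
python3 -c "
from h import *
where()
p=r.snapshot('top'); save(p,'t4')
for th in ('slide','jig','stick','blank','spacer'):
  for d in r.landmark_of(p,th)[:1]: print(th,d['conf'],ray(p,d['point'],0).round(4))
p=r.snapshot('scene'); save(p,'s4')
for th in ('slide','jig'):
  for d in r.landmark_of(p,th)[:1]: print(th,d['conf'],ray(p,d['point'],0).round(4))"
```

```text
t 9.07 pos [ 0.4795 -0.255   0.183 ] xang 24.72 F [-0.7 -0.3  0.6] op 0.007
groove x,y mm 0.22333824721281736 40.02832075674031 z 183.01322803329336
slide 0.71 [ 0.4123 -0.3266  0.    ]
jig 0.65 [ 0.459  -0.3086  0.    ]
stick 0.38 [ 0.6113 -0.3491  0.    ]
spacer 0.58 [ 0.4618 -0.4672  0.    ]
slide 0.79 [ 0.4127 -0.3187  0.    ]
jig 0.73 [ 0.4595 -0.3091  0.    ]
```

View pics/s4.png

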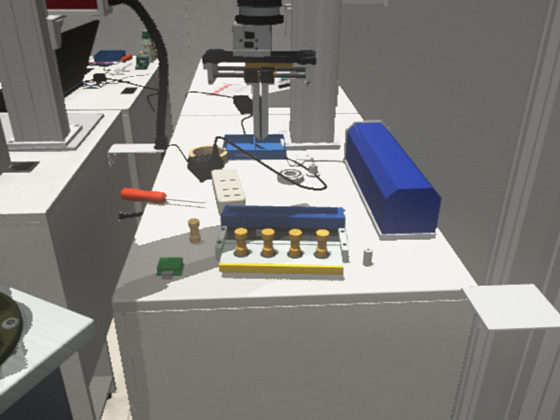

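The gripper is clear at z = 0.183. The slide is out about 50 mm, with its lip at row 268, and the loose blank and spacer are where they were. Handing in.

```bash
python3 -c "
from rig import r
print(r.close_job())"
```

```text
the job is handed in; nothing more can be done
None
```

I found the notch at y = +40 mm by feel, pressed the key fully down so the slide sprang out to its stop, then withdrew clear and handed the job in at about 9 s; the key's return was not directly seen.

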